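# Gauge the sleeve depth and show the tip for reading

## Robot

A 6-joint arm with a two-finger parallel gripper is mounted at the origin on a cart in front of the work surface, level with it; the furniture and walls round the work are solid. World frame = base frame: x ahead of the robot, y to its left, z up, the work surface at z = 0. Lengths are in mm, angles in rad, forces in N, time in s.
With the tool pointing down it reaches from about 300 to 750 mm from the base axis. Payload 8.5 kg.
Tool frame: the origin (TCP) lies midway between the tips of the shut fingers; the grasp point (between the pads) lies behind it (env.grip_point_offset is the z of the grasp point in the tool frame, in mm); z points along the fingers, x is the direction in which the jaws open and shut, and the axes are right-handed (so a half turn about z gives the same grasp; the last joint's range is limited). The gripper opens to 85 mm and grips with 20 to 120 N. Pads are 22 mm wide; open, the fingers measure 114 mm over their backs; the gripper's body (76 mm by 85 mm) begins 54 mm behind the grasp point. The pads swing forward as they close: fully open they stand 13 mm farther back than shut.
Start: joints at [0.901, 0.381, 1.297, -0, 1.464, -0.215], TCP at [241.594, 494.077, 231.322] pointing down, gripper open.
Joint ranges: [-3.11, 3.11], [-0.89, 2.33], [0.22, 2.48], [-1.42, 4.56], [0.17, 2.85], [-2.88, 2.88]. Speed limits (rad/s): [2.39, 2.39, 3.14, 3.14, 3.14, 3.14].

## Interface

Orientations are given as a unit quaternion [w, x, y, z].
In Python, from workcell import env gives the robot as it stands. The module is installed in compiled form; this text tells all that it offers.
- The arm moves only by the tool apply_moves, never from a script. Its argument "commands" is a list that holds one entry, the list of rows, each a list of 7 numbers: the shift along the tool's x, y, z in mm, then the turn, a rotation vector about the tool's x, y, z in degrees, then the opening, from 0 (shut) to 1 (fully open). A call has 1 to 20 rows; each row is the pose to reach, as a shift and turn from the pose commanded when the call began, along the tool's axes at that moment; what a row does not reach only later rows make up. A row lasts 1/8 s, in which the tool goes at most 62.5 mm and 10.7 degrees, less where a joint would pass 70% of its speed; a pose out of reach is approached as far as the arm can. A call with a gripper value outside its range is refused whole. The fingers move at their own pace and stop on an object; "force" is the grip in N (left out, the last holds). Time passes only in rows, so rows that repeat a pose let the fingers close. It gives the time, the measured TCP pose, the force and the opening at its end, in the units of the state.
- env.get_state(): the state, without advancing time (a new reading comes with each control period).
- env.snapshot(name): name is "side" or "top" or "wrist"; returns a dict with "pixels" (420x560x3 uint8, red, green, blue), "camera_matrix" (3x3 intrinsics, pixels), "k1" (the pictures are not rectified: a ray, as slopes to the right and down, at radius r is drawn at 1 + k1 r^2 times it, then the intrinsics apply), "rvec" (rotation vector, rad) and "tvec" (3), from world to camera coordinates, as OpenCV has them; the wrist camera has in their place "mount" (4x4, takes a point from camera to tool coordinates, whose origin is the TCP and whose axes are the tool frame's). Camera axes: x right, y down, z forward; pixel columns grow to the right and rows downward; lengths in mm; the calibration is good to about 2 mm. A picture is of the moment at which its call begins: read the wrist's pose just before it. There is no depth.
- env.hand_in(): hands the job in, once; it reports no verdict.
The state is a dict: "t": time; "joint_positions": joint angles; "qd": joint speeds; "joint_torque": joint torques, N m; "tcp_pos": TCP position; "ee_rot": TCP orientation; "contact_force": force on the tool from outside, world axes, zero at the start; "torque": the same for the moment, N m; "grip_width": finger opening in mm.
Only numpy, scipy, OpenCV 4.12 (cv2) and the standard library are available. Lean on these libraries where they do the work, as an engineer would, in place of code of your own. Each camera call takes 0.05 s, during which the arm holds its last target. There are 200 camera calls.

## Task

Take the depth gauge from its cradle, slide it gently into the sloping guide tube until its collar stops against the tube's mouth, so that the plunger is pushed in by the bottom of the bore, and draw it straight out again. Then show the reading: hold the gauge level, clear of everything, with its tip a few centimetres above the middle of the white disc, without disturbing the plunger, and finish while still holding it there. Leave the other things on the bench where they are.

Things in the scene. Friction and masses are not known exactly. Their poses are not given: they have to be found in the camera images.
- gauge: Depth gauge, 168 mm long, 0.12 kg. Origin on its axis at the collar's stop face, +x along the axis to the tip. Forward: steel rod 10 mm diameter, 44 mm long, then a thin white plunger 6 mm thick with dark rings and red end, out 18 mm more at the start (end at x = 62 mm). Backward: brass collar 24 mm diameter, x = -6 to 0 mm; square aluminium handle 14 x 14 mm, x = -106 to -6 mm.
- gauge_handle (a point): The place to grip: on the gauge's axis in the handle, at gauge x = -50 mm (the balance point is near x = -34 mm). At the start the gauge lies level in the cradle, axis 60 mm above the bench, handle faces level and upright; the handle is free from x = -15 to -85 mm, to be gripped from above across its 14 mm width.
- gauge_tip (a point): The red end of the plunger; it moves with the plunger along the gauge's axis.
- plunger (a joint): How far the plunger has been pushed back into the rod, m: 0 fully out (at the start), 0.018 is its stop. It has no spring: it slides against about 2 N of friction and stays where it is left, which is the reading. Fully seated in the tube it reads about 0.012.
- guide_tube: Fixed steel tube, 30 mm outside, with a 37 mm brass ring at its mouth, on a grey fixture (plate 110 x 80 x 12 mm, its centre 35 mm behind the mouth). Origin: centre of the mouth, 85 mm above the bench; +x points out along the axis, 30 degrees above level; y is level. Bore 14 mm, closed bottom 50 mm deep. Seated, the gauge's +x points along this -x and the origins meet.
- cradle: Fixed cradle: aluminium base 150 x 34 x 8 mm with two black forks 72 mm high, open at the top. Origin under its middle on the bench, +x the way the gauge's tip points. Forks, 10 mm thick, at x = 66 mm (under the rod, slot 13 mm wide) and x = -46 mm (under the handle's end, slot 17.5 mm wide); the gauge's origin starts at x = 50 mm.
- reading_stand: Fixed reading stand: white disc, 52 mm diameter over its black rim, with a black centre dot, on a post. Origin under its centre on the bench, z up; the disc's face is 60 mm above it.
- thread_spool: Bystander: wooden thread spool with dark thread, 28 mm diameter, 30 mm high, standing; origin at its underside.
- eye_loupe_2: Bystander: black eye loupe, 42 mm diameter, 35 mm high; origin at its underside.
- part_bottle: Bystander: small bottle with blue cap, 26 mm diameter, 48 mm high; origin at its underside.
- dial_gauge: Bystander: small round dial gauge lying on its back, 70 x 49 x 12 mm; origin at its underside.
- white_tin: Bystander: small flat white tin with a pale glass lid, 28 mm diameter, 12 mm high; origin at its underside.
Mind the look-alikes: they are no part of the job. There is more than one size of the gauge; the job needs the larger.

How it is judged:
By the outcome, as a careful person would: the job done as asked, in the order asked, and still so for the second after the job is handed in, while the arm keeps its last pose, push and grip.
It also fails if it takes over 54 s, if anything falls off the work surface, if the arm or the gripper's body presses on something with over 40 N, if the wrist force passes 120 N, or if a joint passes its speed limit or range.

## Working session

There is one attempt and no reset: what is moved stays moved. The work goes in short steps, Python scripts to look and compute and a tool call to move; the robot and the scene stay as the last step left them, time stands still between calls to the robot, and variables do not carry over. Pictures are saved under pics/ and viewed, about 8 in all and at most 12, crops included, and the job is handed in when it is done.

Besides the shell and the picture viewer there is one more tool, called after "Request:" as name([rows], argument=value, ...), one row to a line, values as JSON. apply_moves: Moves the arm, as the interface text tells. Its arguments: {"type":"object","properties":{"commands":{"type":"array"},"force":{"type":"number"}},"required":["commands"]}

```bash
mkdir -p pics
cat > h.py <<'E'
import numpy as np, cv2
from workcell import env
from scipy.spatial.transform import Rotation as R
def pose():
    s=env.get_state(); q=s['ee_rot']; T=np.eye(4)
    T[:3,:3]=R.from_quat([q[1],q[2],q[3],q[0]]).as_matrix(); T[:3,3]=s['tcp_pos']; return T
def snap(n,f=None):
    T=pose(); d=env.snapshot(n)
    if n=='wrist': C=T@np.array(d['mount'])
    else:
        C=np.eye(4); Rm=cv2.Rodrigues(np.array(d['rvec'],float))[0]; C[:3,:3]=Rm.T; C[:3,3]=-Rm.T@np.array(d['tvec']).ravel()
    d['C']=C
    if f: cv2.imwrite('pics/'+f,d['pixels'][:,:,::-1]); np.savez('pics/'+f[:-4],C=C,K=d['camera_matrix'],k1=d['k1'],px=d['pixels'])
    return d
def load(f): z=np.load('pics/'+f+'.npz'); return dict(C=z['C'],camera_matrix=z['K'],k1=float(z['k1']),pixels=z['px'])
def ray(d,uv):
    K=np.array(d['camera_matrix']);x=np.array([(uv[0]-K[0,2])/K[0,0],(uv[1]-K[1,2])/K[1,1]])
    u=x.copy()
    for _ in range(20): u=x/(1+d['k1']*(u@u))
    v=d['C'][:3,:3]@np.array([*u,1]); return d['C'][:3,3],v/np.linalg.norm(v)
def onz(d,uv,z):
    o,v=ray(d,uv); return o+v*(z-o[2])/v[2]
def tri(d1,a,d2,b):
    o1,v1=ray(d1,a);o2,v2=ray(d2,b); A=np.stack([v1,-v2],1); t=np.linalg.lstsq(A,o2-o1,rcond=None)[0]
    p,q=o1+t[0]*v1,o2+t[1]*v2; return (p+q)/2,np.linalg.norm(p-q)
def proj(d,p):
    c=np.linalg.inv(d['C'])@np.array([*p,1]); u=c[:2]/c[2]; u=u*(1+d['k1']*(u@u)); K=np.array(d['camera_matrix']); return np.array([K[0,0]*u[0]+K[0,2],K[1,1]*u[1]+K[1,2]])
E
python3 - <<'E'
from h import *
a=snap('top','top0.png');b=snap('side','side0.png')
print(a['C'],b['C'],env.grip_point_offset,env.get_state())
E
```

```text
[[ 3.30133678e-03 -9.86884711e-01  1.61392900e-01  4.09690040e+02]
 [-9.99788921e-01 -6.53021325e-03 -1.94799627e-02  1.03426162e+02]
 [ 2.02784074e-02 -1.61294524e-01 -9.86697959e-01  9.54495929e+02]
 [ 0.00000000e+00  0.00000000e+00  0.00000000e+00  1.00000000e+00]] [[ 9.01682333e-01 -1.49934734e-01  4.05571876e-01  1.89529649e+02]
 [-4.32398426e-01 -3.14298457e-01  8.45131990e-01 -6.66271975e+02]
 [ 7.55974811e-04 -9.37409225e-01 -3.48228909e-01  4.16965706e+02]
 [ 0.00000000e+00  0.00000000e+00  0.00000000e+00  1.00000000e+00]] -18.700000000000003 {'t': 0.1, 'joint_positions': array([ 9.00705590e-01,  3.81136995e-01,  1.29817409e+00, -1.49003332e-06,
        1.46361651e+00, -2.15286204e-01]), 'qd': array([-5.14320172e-04, -2.00467695e-03, -2.06242200e-03, -2.22785751e-03,
       -6.43648874e-05, -1.19214243e-03]), 'joint_torque': array([ 4.39463576e-03, -4.49220049e+01, -2.31659192e+01, -5.28585133e-05,
        3.58641402e-03, -3.45842736e-06]), 'tcp_pos': array([241.43177333, 493.87643416, 230.77269811]), 'ee_rot': array([ 2.24995512e-04,  8.48317729e-01,  5.29487096e-01, -6.28408846e-04]), 'contact_force': array([-0.07475085,  1.02793362, -0.56489525]), 'torque': array([-0.00506452, -0.03961153,  0.01049323]), 'grip_width': 85.19070744679674}
```

View pics/top0.png

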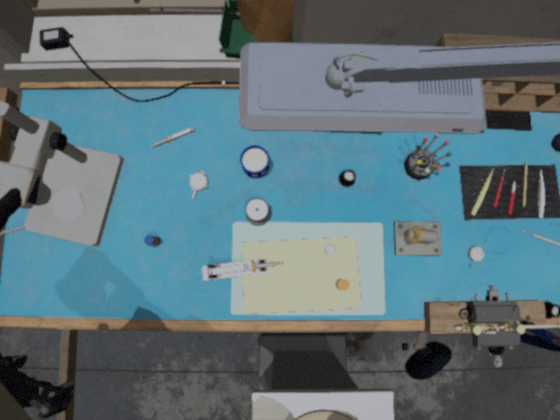

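View pics/side0.png

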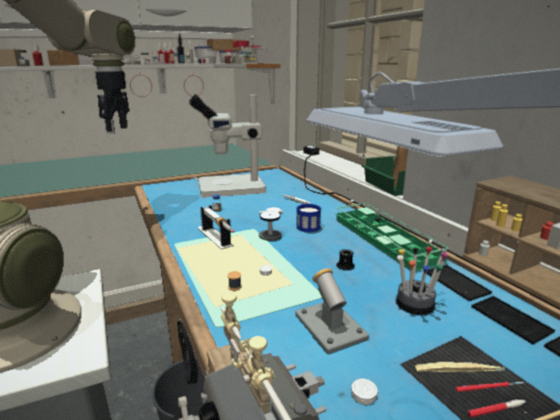

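Top view: cradle with gauge at about (205–285,268), tube fixture (417,238), stand with dot (258,210). I'll zoom in on these.

Run:
```python
from h import *
a=load('top0')['pixels'];b=load('side0')['pixels']
def c(i,x,y,w,h): return cv2.resize(i[y:y+h,x:x+w],(400,300),interpolation=cv2.INTER_CUBIC)
m=np.vstack([np.hstack([c(a,195,232,100,75),c(a,380,205,80,60)]),np.hstack([c(b,185,190,100,75),c(b,280,255,100,75)])])
cv2.imwrite('pics/z1.png',m[:,:,::-1])
for f,u,z in [('top0',(258,209),60),('top0',(417,238),12),('top0',(208,271),60),('top0',(284,264),60),('top0',(477,253),0)]: print(f,u,onz(load(f),u,z).round(1))
```

```text
top0 (258, 209) [553.9 147.9  60. ]
top0 (417, 238) [ 495.2 -222.7   12. ]
top0 (208, 271) [417.1 254.4  60. ]
top0 (284, 264) [433.1  89.7  60. ]
top0 (477, 253) [ 460.5 -372.1    0. ]
```

View pics/z1.png

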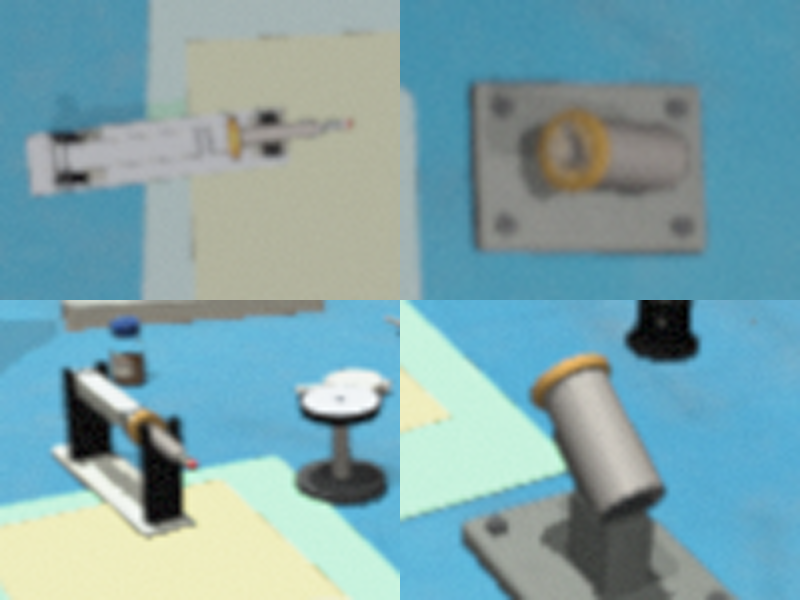

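Zoom: gauge tip (red) at top (282.5,263)/side (233,231); tube mouth at top (415,235)/side (322,275), opening toward +y; stand's dot at side (270,214). I'll triangulate these.

Run:
```python
from h import *
a=load('top0');b=load('side0')
for n,u,v in [('tip',(282.5,263),(233,231.2)),('collar',(253.3,266.8),(221.5,221.8)),('mouth',(414.8,235),(322.5,275)),('stand',(258,209.5),(270,214.5))]: print(n,tri(a,u,b,v))
c=lambda x,y:(380+(x-400)/5,205+y/5)
for p in [(477,82),(700,88),(704,250),(478,248)]: print(onz(a,c(*p),12).round(1))
d=env.snapshot('wrist'); print(d['mount'],d['camera_matrix'],d['k1'])
print(pose())
```

```text
tip (array([436.78099782,  92.51333144,  60.64170907]), np.float64(3.274480364741543))
collar (array([428.95098125, 155.60952201,  61.20828618]), np.float64(4.654286555175256))
mouth (array([ 496.39711791, -193.68723187,   84.61257039]), np.float64(2.918287757238482))
stand (array([553.95697033, 147.24191492,  61.56824719]), np.float64(3.0875233356035405))
[ 534.2 -172.7   12. ]
[ 531.8 -280.1   12. ]
[ 455.4 -277.8   12. ]
[ 456.4 -170.2   12. ]
[[ 9.99999940e-01 -2.60733065e-04 -2.29143624e-04 -1.03620435e-01]
 [ 3.15820493e-04  9.57347845e-01  2.88937716e-01 -7.39043466e+01]
 [ 1.44034538e-04 -2.88937771e-01  9.57347870e-01 -1.41693088e+02]
 [ 0.00000000e+00  0.00000000e+00  0.00000000e+00  1.00000000e+00]] [[373.46994149   0.         279.64135658]
 [  0.         373.46994149 208.18646673]
 [  0.           0.           1.        ]] -0.05577732045556135
[[ 4.39283662e-01  8.98348146e-01 -6.87000906e-04  2.41460490e+02]
 [ 8.98347764e-01 -4.39284135e-01 -8.62978888e-04  4.93924715e+02]
 [-1.07704408e-03 -2.38073202e-04 -9.99999392e-01  2.30854808e+02]
 [ 0.00000000e+00  0.00000000e+00  0.00000000e+00  1.00000000e+00]]
```

```bash
cat >> h.py <<'E'
def rot(g,down=0):  # tool y along horizontal dir g tilted down by deg; tool z otherwise downward
    g=np.array([g[0],g[1],0.])/np.hypot(*g[:2]); c,s=np.cos(np.radians(down)),np.sin(np.radians(down))
    y=g*c-np.array([0,0,s]); z=-g*s-np.array([0,0,c]); return np.stack([np.cross(y,z),y,z],1)
def move(Rt,p,T=None):
    T=pose() if T is None else T
    print('shift',(T[:3,:3].T@(np.array(p)-T[:3,3])).round(1),'rotvec',np.degrees(R.from_matrix(T[:3,:3].T@Rt).as_rotvec()).round(2))
E
python3 - <<'E'
from h import *
move(rot((0.1,-0.995)),(424,202,180))
E
```

```text
shift [-182.   292.2   51. ] rotvec [2.00e-02 6.00e-02 5.82e+01]
```

Request:
apply_moves([
  [[-36,58,10,0,0,10,1],[-72,116,20,0,0,20,1],[-109,175,30,0,0,30,1],[-145,233,40,0,0,40,1],[-182,292,51,0,0,50,1],[-182,292,51,0,0,58.2,1],[-182,292,51,0,0,58.2,1],[-182,292,51,0,0,58.2,1],[-182,292,51,0,0,58.2,1]],
])

```text
t: 1.27
tcp_pos: [423.4, 203.2, 180.5]
ee_rot: [-0.0, 0.999, 0.051, 0.0]
contact_force: [-0.2, -0.4, -0.1]
grip_width: 85.7
```

Run:
```python
from h import *
d=snap('wrist','w1.png'); print(pose(),env.get_state()['t'],env.get_state()['joint_positions'])
print(proj(d,(429,152.5,60)),proj(d,(436,92,60)))
```

```text
[[ 9.94751254e-01  1.02322537e-01  2.01783479e-04  4.23465282e+02]
 [ 1.02322511e-01 -9.94751268e-01  1.32928632e-04  2.03172892e+02]
 [ 2.14325966e-04 -1.11583931e-04 -9.99999971e-01  1.80485357e+02]
 [ 0.00000000e+00  0.00000000e+00  0.00000000e+00  1.00000000e+00]] 1.325 [1.94440046e-01 2.89336979e-01 1.59736640e+00 9.62029914e-05
 1.25466561e+00 9.19082245e-02]
[280.57991697 264.83542171] [281.47536504 332.34337595]
```

View pics/w1.png

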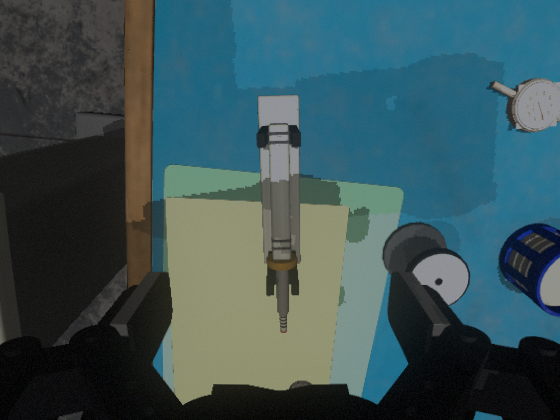

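Wrist view: gauge's handle spans about (279,150)–(281,255), collar (282,264), tip (283.5,331); prediction agrees within 2 px. Refining the axis.

Run:
```python
from h import *
d=load('w1'); p=d['pixels']; K=p.astype(int)
hsv=cv2.cvtColor(p,cv2.COLOR_RGB2HSV)
for r in [190,215,300,310,325]: print(r,[tuple(K[r,c]) for c in range(262,302,1)][::2] if r in(215,) else K[r,262:302].sum(1))
m=((hsv[:,:,0]>8)&(hsv[:,:,0]<20)&(hsv[:,:,1]>110)).astype(np.uint8); m[:240]=0;m[290:]=0;m[:,:255]=0;m[:,310:]=0
ys,xs=np.nonzero(m); print(xs.min(),xs.max(),ys.min(),ys.max(),xs.mean(),ys.mean())
```

```text
190 [246 269 270 268 269 271 263 278 218 240 271 282 282 287 286 287 291 300
 303 296 303 292 292 285 282 276 251 214 262 271 269 279 277 275 275 284
 258 220 228 230]
215 [(np.int64(102), np.int64(103), np.int64(89)), (np.int64(119), np.int64(119), np.int64(106)), (np.int64(116), np.int64(114), np.int64(104)), (np.int64(119), np.int64(118), np.int64(106)), (np.int64(120), np.int64(120), np.int64(110)), (np.int64(84), np.int64(85), np.int64(76)), (np.int64(98), np.int64(97), np.int64(87)), (np.int64(98), np.int64(99), np.int64(89)), (np.int64(99), np.int64(98), np.int64(89)), (np.int64(102), np.int64(101), np.int64(90)), (np.int64(102), np.int64(102), np.int64(93)), (np.int64(101), np.int64(100), np.int64(91)), (np.int64(100), np.int64(98), np.int64(89)), (np.int64(92), np.int64(91), np.int64(83)), (np.int64(88), np.int64(87), np.int64(79)), (np.int64(94), np.int64(94), np.int64(85)), (np.int64(93), np.int64(92), np.int64(84)), (np.int64(95), np.int64(95), np.int64(85)), (np.int64(94), np.int64(92), np.int64(85)), (np.int64(140), np.int64(141), np.int64(113))]
300 [413 416 406 411 410 405 406 403 405 414 408 410 407 407 412 255 215 228
 235 241 249 244 234 232 222 200 184 392 406 409 406 408 410 404 407 410
 408 407 410 409]
310 [410 405 408 411 405 410 417 408 408 409 406 407 411 408 407 242 214 229
 235 240 244 244 246 233 226 209 191 390 405 404 411 409 409 411 410 406
 409 405 405 415]
325 [407 404 414 408 409 408 412 408 410 414 409 410 411 411 411 404 411 407
 238 295 323 328 320 299 194 394 413 409 406 414 409 412 408 407 410 413
 408 410 410 412]
268 294 260 269 280.53982300884957 265.37168141592923
```

Run:
```python
from h import *
d=load('w1')
P=[onz(d,(279.6,190),67),onz(d,(281,265),60),onz(d,(282.6,305),60),onz(d,(283,325),60),onz(d,(283.3,332.5),60)]
for q in P: print(q.round(1))
l=cv2.fitLine(np.array([q[:2] for q in P],np.float32),2,0,.01,.01).ravel(); print(l)
g=-l[:2]*np.sign(l[1]); tip=P[-1][:2]; o=l[2:]+g*((tip-l[2:])@g-62); h=o-50*g; print('g',g,'o',o,'h',h)
move(rot(g),(h[0],h[1],60-18.7)); move(rot(g),(h[0],h[1],90))
```

```text
[422.  213.1  67. ]
[429.3 152.4  60. ]
[434.2 117.6  60. ]
[436.5  99.1  60. ]
[437.5  92.   60. ]
[ 1.2731329e-01 -9.9186254e-01  4.3191974e+02  1.3484747e+02]
g [ 0.12731329 -0.99186254] o [429.52729587 153.48633286] h [423.16163139 203.07946107]
shift [-3.000e-01  1.000e-01  1.392e+02] rotvec [-0.01 -0.01 -1.44]
shift [-0.3  0.1 90.5] rotvec [-0.01 -0.01 -1.44]
```

Request:
apply_moves([
  [[0,0,45,0,0,-1.4,1],[0,0,90,0,0,-1.4,1],[0,0,120,0,0,-1.4,1],[0,0,139,0,0,-1.4,1],[0,0,139,0,0,-1.4,1],[0,0,139,0,0,-1.4,0],[0,0,139,0,0,-1.4,0],[0,0,139,0,0,-1.4,0],[0,0,139,0,0,-1.4,0],[0,0,139,0,0,-1.4,0],[0,0,139,0,0,-1.4,0],[0,0,139,0,0,-1.4,0],[0,0,139,0,0,-1.4,0]],
], force=50)

```text
t: 2.95
tcp_pos: [424.2, 202.3, 41.7]
ee_rot: [-0.0, 0.998, 0.062, 0.0]
contact_force: [-0.9, 0.2, 5.7]
grip_width: 13.0
```

Request:
apply_moves([
  [[0,0,-10,0,0,0,0],[0,0,-30,0,0,0,0],[0,0,-70,0,0,0,0],[0,0,-110,0,0,0,0],[0,0,-158,0,0,0,0],[0,0,-158,0,0,0,0]],
])

```text
t: 3.7
tcp_pos: [425.1, 202.6, 202.6]
ee_rot: [-0.0, 0.998, 0.062, 0.003]
contact_force: [-0.8, -0.9, -2.1]
grip_width: 13.0
```

Run:
```python
from h import *
g=(-0.016,-1)
print(env.get_state()); move(rot(g),(448,-190,210))
```

```text
{'t': 3.7, 'joint_positions': array([1.92536309e-01, 2.65225037e-01, 1.56105065e+00, 5.52622646e-05,
       1.30832928e+00, 6.78015409e-02]), 'qd': array([-0.00444748,  0.05477059,  0.09117567, -0.00226753, -0.0534581 ,
        0.00028339]), 'joint_torque': array([ 1.02231950e-01, -3.95959961e+01, -2.34915876e+01, -1.68834301e-02,
        5.54270223e-01,  1.90530932e-05]), 'tcp_pos': array([425.06064967, 202.59213484, 202.6185445 ]), 'ee_rot': array([-4.79989205e-04,  9.98050134e-01,  6.23195175e-02,  3.46080957e-03]), 'contact_force': array([-0.82189103, -0.94300843, -2.06186896]), 'torque': array([ 0.06008388, -0.01327532, -0.03395679]), 'grip_width': 13.00769940645008}
shift [-26.  392.4  -7.8] rotvec [-0.06 -0.4   8.06]
```

Request:
apply_moves([
  [[-3,40,-4,0,0,1,0],[-6,90,-8,0,0,2,0],[-10,140,-8,0,0,3,0],[-13,190,-8,0,0,4,0],[-16,240,-8,0,0,5,0],[-20,290,-8,0,0,6,0],[-23,340,-8,0,0,7,0],[-26,380,-8,0,0,8,0],[-26,392,-8,0,0,8,0],[-26,392,-8,0,0,8,0],[-26,392,-8,0,0,8,0]],
])

```text
t: 5.08
tcp_pos: [446.7, -188.6, 207.1]
ee_rot: [-0.0, 1.0, -0.007, -0.0]
contact_force: [-0.8, 0.0, -0.9]
grip_width: 13.0
```

Run:
```python
from h import *
d=snap('wrist','w2.png'); print(pose())
print(proj(d,(496,-193,85)))
```

```text
[[ 9.99908668e-01 -1.35090952e-02 -3.99512257e-04  4.46793954e+02]
 [-1.35088933e-02 -9.99908624e-01  5.03768451e-04 -1.88599571e+02]
 [-4.06281207e-04 -4.98325473e-04 -9.99999793e-01  2.07226931e+02]
 [ 0.00000000e+00  0.00000000e+00  0.00000000e+00  1.00000000e+00]]
[347.14406579 205.3522741 ]
```

View pics/w2.png

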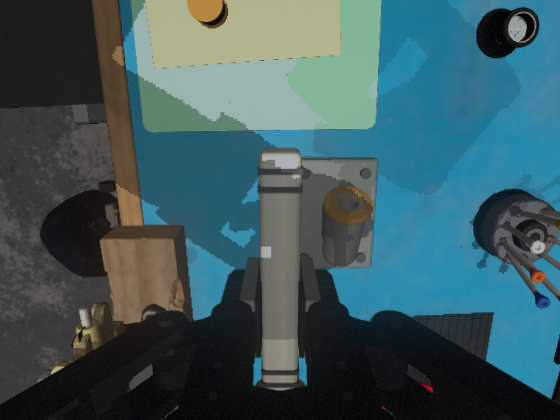

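Wrist view: tube mouth ring at about (347,204), as predicted; handle straight along column 280 in the grip, collar at row ~385. Measuring the ring, plate edges and handle.

Run:
```python
from h import *
d=load('w2'); p=d['pixels']; hsv=cv2.cvtColor(p,cv2.COLOR_RGB2HSV).astype(int)
m=((hsv[:,:,0]>8)&(hsv[:,:,0]<26)&(hsv[:,:,1]>100)).astype(np.uint8); s=np.zeros_like(m); s[170:240,310:385]=m[170:240,310:385]
cs=max(cv2.findContours(s,0,2)[0],key=cv2.contourArea); h=cv2.convexHull(cs)
e=cv2.fitEllipse(h); print('ellipse',e,cv2.boundingRect(cs))
# hole
v=p.astype(int).sum(2)
for r in [196,204,212]: print(r,''.join('#' if s[r,c] else '.' for c in range(315,380)),)
for c in [340,347,354]: print(c,''.join('#' if s[r,c] else '.' for r in range(175,235)))
print('mouth',onz(d,e[0],85))
# front ring face edges at world x +-18.5
g=cv2.cvtColor(p,cv2.COLOR_RGB2GRAY).astype(int)
for r in [175,262]: # plate right edge
    print(r,g[r,366:386])
for c in [310,330,360]: print(c,g[150:166,c],g[258:275,c])
for r in [185,200,240,300,340]: print(r, 250+np.argmax(np.diff(g[r,250:275])), g[r,254:266],g[r,294:306])
```

```text
ellipse ((347.6373596191406, 204.9942169189453), (37.95960998535156, 49.19438552856445), 98.84452056884766) (324, 186, 49, 39)
196 ...........#######..............#..........###########...........
204 .........#######.#####........................#.....#####........
212 ..........####################.##########...###########..........
340 ............#####................#.#############............
347 ............######...###............#############...........
354 .............#####......###.........##.##########...........
mouth [ 496.35446232 -192.72984678   85.        ]
175 [ 79  79  77  78  85 103 108 108 110 102  88  91 107 114 110 102 102 103
 102 100]
262 [116 118 117 111  95  94 116 115 115 115 113 116 117 118 118 117 118 121
 119 119]
310 [118 119 118 120 120 115 105  98  60  76 109 119 129 130 129 129] [52 54 56 56 55 53 53 54 54 55 54 54 56 52 56 54 54]
330 [104 103 104 100 103 103 100  83  58  72 101 111 128 130 131 130] [ 72  76  75  77  65  59  75  78  75  72  75 101 119 119 118  92  41]
360 [104 102 100 102 101 102 101  86  62  79 100 105 111 112 112 112] [ 79  81  85  82  85 108 118 119 113 104 112 118 118 119 117 119 116]
185 252 [119 118 121 103  56  68  86  95 100 107 112 112] [115 114 112 106 100  97  76  51  66  85  86  84]
200 259 [118 118  85  77  80  76  87  95  99 106 111 114] [114 113 107 103  98  95  77  76  84  83  83  82]
240 260 [ 79  80  80  79  79  72  78  92  97 101 108 111] [110 108 103  96  94  81  72  81  82  81  78  81]
300 261 [ 52  33  28  32  34  32  32  37  83  96 101 105] [107 102  96  95  46  29  32  30  32  33  32  42]
340 261 [ 24  27  31  26  31  28  27  33  92 117 126 131] [124 116 111 100  34  26  33  29  32  31  28  25]
```

Run:
```python
from h import *
d=load('w2'); T=d['C']@np.linalg.inv(np.array(env.snapshot('wrist')['mount']))
for y,z in [(-57,-25.3),(43.1,-30),(49.1,-30)]: print('hand',y,proj(d,(T@[0,y,z,1])[:3]).round(1))
for M in [(496.4,-192.7,85),(496.4,-191.7,85)]:
    for u in (1,-1): print(M,u,proj(d,np.array(M)+u*18.5*np.array([0,-.5,.866])).round(1))
    print(proj(d,np.array(M)+[18.5,0,0]),proj(d,np.array(M)-[18.5,0,0]))
a=onz(d,(376.5,175),12);b=onz(d,(370.7,262),12);c=onz(d,(360,263),12);c2=onz(d,(330,268.5),12);f=onz(d,(360,158),12);f2=onz(d,(310,158),12)
print(a,b,c,c2,f,f2)
v=d['pixels'].astype(int)
for cc in (343,348): print(v[180:232,cc].sum(1))
```

```text
hand -57 [280.8 151.3]
hand 43.1 [280.7 415.4]
hand 49.1 [280.7 427.2]
(496.4, -192.7, 85) 1 [351.1 224. ]
(496.4, -192.7, 85) -1 [344.5 187.6]
[372.67162691 204.62486105] [322.64067942 205.28656989]
(496.4, -191.7, 85) 1 [351.2 222.6]
(496.4, -191.7, 85) -1 [344.6 186.4]
[372.74929745 203.32257387] [322.66651869 203.98214821]
[ 535.51103853 -185.77848205   12.        ] [ 535.14003125 -273.28463154   12.        ] [ 524.55287919 -274.17721543   12.        ] [ 494.96120906 -279.65339471   12.        ] [ 519.51615814 -169.86893258   12.        ] [ 474.04541618 -169.33596386   12.        ]
[204 210 210 206 204 204 177 183 182 180 184 188 195 200 202 212 210 200
 202 193 200 202 205 204 202 206 208 203 185 178 176 183 180 178 180 185
 191 187 188 192 192 191 181 176 185 198 196 194 199 195 196 201]
[329 311 205 208 207 209 219 244 232 185 182 183 190 195 204 221 212 207
 209 208 210 210 206 206 206 203 203 205 206 190 179 179 177 178 184 178
 192 201 199 196 199 206 240 221 207 219 251 251 247 251 253 252]
```

Run:
```python
from h import *
p=load('w2')['pixels']; q=load('w1')['pixels']
a=cv2.resize(p[130:420,215:345],(260,580),interpolation=3); b=cv2.resize(q[90:345,225:340],(260,580),interpolation=3)
d=snap('side','s2.png'); print(proj(d,(446.8,-188.6,207)))
c=proj(d,(448,-270,226)).astype(int); x=min(max(c[0]-45,0),470); y=max(c[1]-95,0); s=cv2.resize(d['pixels'][y:y+190,x:x+90],(270,580),interpolation=3); print(x,y)
cv2.imwrite('pics/z2.png',cv2.cvtColor(np.hstack([a,b,s]),4))
```

```text
[295.31335374 210.83888885]
280 122
```

View pics/z2.png

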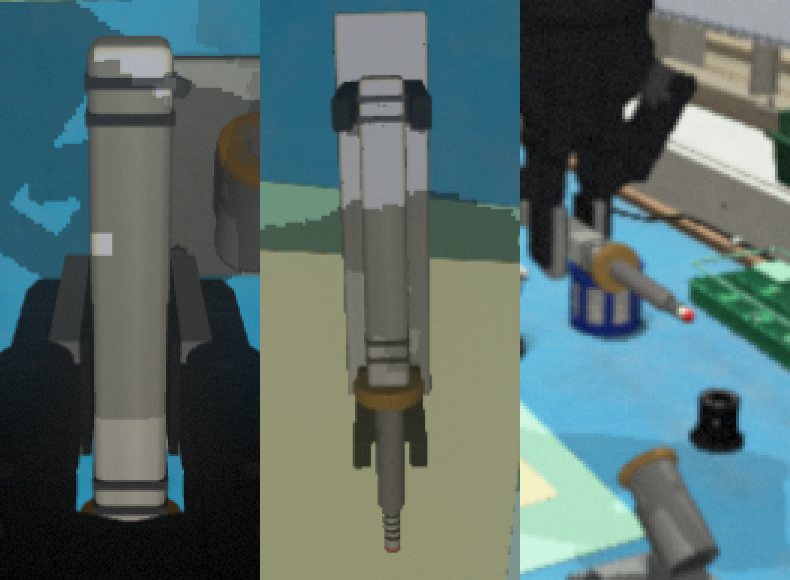

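Run:
```python
from h import *
d=load('s2'); p=d['pixels'].astype(int); T=pose()
m=(p[:,:,0]>120)&(p[:,:,0]-p[:,:,1]>60); m[:200]=0;m[250:]=0;m[:,:310]=0;m[:,360:]=0
ys,xs=np.nonzero(m); print('red',xs.mean(),ys.mean(),len(xs))
print('tip pred',proj(d,(T@[0,110,-18.3,1])[:3]),'mouth pred',proj(d,(496.2,-191.7,85)))
M=np.array([496.2,-191.7,85]); Rt=rot((-.011,-1),30); off=np.array([0,49.1,-18.3])
for s in (85,62,20): # gauge origin s mm out along the axis
    print(s); O=M-Rt[:,1]*s; P=O-Rt@off; print(P); move(Rt,P)
```

```text
red 335.6666666666667 224.88888888888889 9
tip pred [335.5684179  225.67811825] mouth pred [320.93569615 274.45194499]
85
[497.5780407  -66.42357235 136.20173511]
shift [  49.  -123.1   71.2] rotvec [30.   -0.04 -0.14]
62
[497.35894953 -86.34095167 124.70173511]
shift [  49.1 -103.2   82.7] rotvec [30.   -0.04 -0.14]
20
[ 496.95887    -122.71181826  103.70173511]
shift [ 49.2 -66.8 103.7] rotvec [30.   -0.04 -0.14]
```

Request:
apply_moves([
  [[12,-40,0,0,0,0,0],[25,-85,0,8,0,0,0],[40,-123,15,16,0,0,0],[49,-123,40,24,0,0,0],[49,-123,71,30,0,0,0],[49,-123,71,30,0,0,0],[49,-123,71,30,0,0,0],[49,-123,71,30,0,0,0]],
])

```text
t: 6.22
tcp_pos: [498.2, -67.3, 137.8]
ee_rot: [-0.258, 0.966, -0.006, 0.003]
contact_force: [0.8, -0.1, -1.4]
grip_width: 12.8
```

```bash
cat > c.py <<'E'
from h import *
M=np.array([496.2,-191.7,85]); Rt=rot((-.011,-1),30); off=np.array([0,49.1,-18.3])
def rel():
    T=pose(); O=T[:3,3]+T[:3,:3]@off; print('origin in tube(across,axial out,up)',Rt.T@(O-M)*[1,-1,-1],'tiltdiff',np.degrees(R.from_matrix(Rt.T@T[:3,:3]).as_rotvec()).round(2)); return T
E
python3 - <<'E'
from c import *
T=rel(); d=snap('side','s3.png'); t=snap('top','t3.png'); print(env.get_state()['contact_force'],env.get_state()['t'])
print([proj(x,(T@[0,110,-18.3,1])[:3]).round(1) for x in (d,t)])
a=cv2.resize(d['pixels'][200:325,250:400],(390,325),interpolation=3); b=cv2.resize(t['pixels'][190:290,340:460],(390,325),interpolation=3)
cv2.imwrite('pics/z3.png',cv2.cvtColor(np.hstack([a,b]),4))
for s in (40,5): move(Rt,M-Rt[:,1]*s-Rt@off)
E
```

```text
origin in tube(across,axial out,up) [ 0.45859101 85.14631685  1.95037326] tiltdiff [-0.15  0.2   0.07]
[-0.37470389  1.04247277 -0.65830047] 6.325
[array([315.5, 261.9]), array([407.2, 233.5])]
shift [-0.3 44.9  1.6] rotvec [ 0.11 -0.18 -0.1 ]
shift [-0.3 79.9  1.7] rotvec [ 0.11 -0.18 -0.1 ]
```

View pics/z3.png

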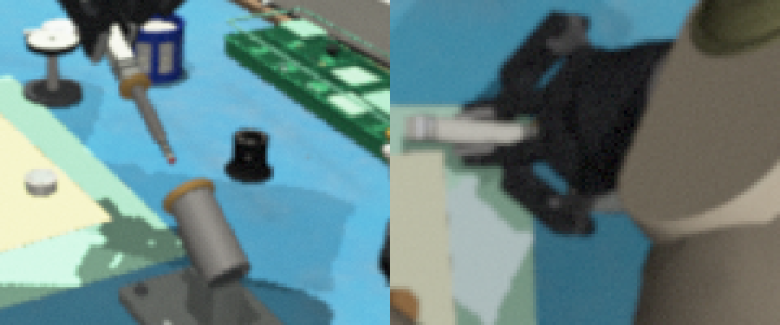

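Side view: tip at (316,261.5) as predicted; extending the gauge axis it meets the ring centre near (322,275). Starting entry slowly.

Request:
apply_moves([
  [[-0.3,0,1.6,0,0,0,0],[-0.3,8,1.6,0,0,0,0],[-0.3,16,1.6,0,0,0,0],[-0.3,23,1.6,0,0,0,0],[-0.3,27,1.6,0,0,0,0],[-0.3,31,1.6,0,0,0,0],[-0.3,35,1.6,0,0,0,0],[-0.3,35,1.6,0,0,0,0],[-0.3,35,1.6,0,0,0,0]],
])

```text
t: 7.45
tcp_pos: [497.0, -97.0, 117.5]
ee_rot: [-0.259, 0.966, -0.007, 0.002]
contact_force: [0.2, -0.3, -0.5]
grip_width: 12.8
```

Run:
```python
from c import *
T=rel(); s=env.get_state(); print('tool force',T[:3,:3].T@s['contact_force'],s['torque'])
d=snap('side','s4.png');T2=T.copy()
cv2.imwrite('pics/z4.png',cv2.cvtColor(cv2.resize(d['pixels'][215:315,270:380],(770,600)[:2],interpolation=3),4))
move(Rt,M-Rt[:,1]*40-Rt@off)
```

```text
origin in tube(across,axial out,up) [-0.42995293 49.13510223 -0.87281088] tiltdiff [-0.    0.12  0.19]
tool force [0.17586403 0.52223478 0.24799616] [-0.34375776 -0.00164385  0.02150198]
shift [ 0.3  9.1 -0.9] rotvec [ 0.   -0.12 -0.19]
```

View pics/z4.png

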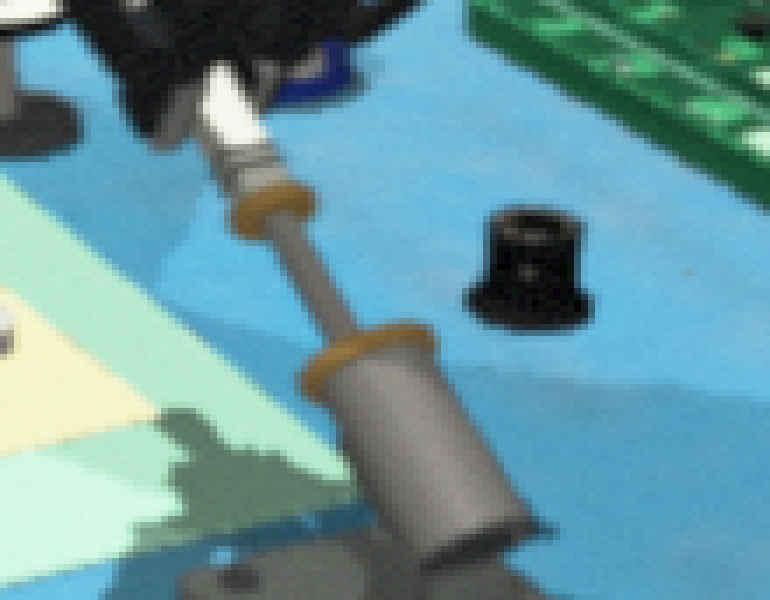

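Request:
apply_moves([
  [[0.3,0,-0.8,0,0,0,0],[0.3,3,-0.8,0,0,0,0],[0.3,6,-0.8,0,0,0,0],[0.3,9,-0.8,0,0,0,0],[0.3,12,-0.8,0,0,0,0],[0.3,14,-0.8,0,0,0,0],[0.3,14,-0.8,0,0,0,0],[0.3,14,-0.8,0,0,0,0]],
])

```text
t: 8.5
tcp_pos: [497.1, -109.6, 111.2]
ee_rot: [-0.259, 0.966, -0.007, 0.002]
contact_force: [0.1, -0.2, -1.7]
grip_width: 13.1
```

Run:
```python
from c import *
T=rel(); s=env.get_state(); print('tool force',T[:3,:3].T@s['contact_force'],s['torque'])
```

```text
origin in tube(across,axial out,up) [-0.18086377 35.05587858 -0.06989998] tiltdiff [-0.    0.12  0.2 ]
tool force [0.11583654 0.98102522 1.39149841] [-0.3157053  -0.01322671 -0.02688906]
```

Request:
apply_moves([
  [[0.1,4,0,0,0,-0.1,0],[0.1,8,0,0,0,-0.1,0],[0.1,12,0,0,0,-0.1,0],[0.1,16,0,0,0,-0.1,0],[0.1,20,0,0,0,-0.1,0],[0.1,20,0,0,0,-0.1,0],[0.1,20,0,0,0,-0.1,0]],
])

```text
t: 9.38
tcp_pos: [497.0, -126.9, 101.2]
ee_rot: [-0.259, 0.966, -0.006, 0.002]
contact_force: [0.0, -0.0, -1.6]
grip_width: 12.9
```

Run:
```python
from c import *
T=rel(); s=env.get_state(); print('tool force',T[:3,:3].T@s['contact_force'],s['torque'])
```

```text
origin in tube(across,axial out,up) [-0.06930449 15.08472419 -0.09797879] tiltdiff [0.   0.11 0.09]
tool force [0.0354245  0.84987814 1.39570173] [-0.26674249  0.03102863 -0.01947666]
```

Request:
apply_moves([
  [[0,1.5,0,0,0,0,0],[0,3,0,0,0,0,0],[0,4.5,0,0,0,0,0],[0,6,0,0,0,0,0],[0,7.5,0,0,0,0,0],[0,9,0,0,0,0,0],[0,10.5,0,0,0,0,0],[0,12,0,0,0,0,0],[0,12,0,0,0,0,0]],
])

```text
t: 10.5
tcp_pos: [496.8, -137.5, 95.0]
ee_rot: [-0.259, 0.966, -0.006, 0.002]
contact_force: [0.2, 1.5, -0.9]
grip_width: 12.9
```

Run:
```python
from c import *
T=rel(); s=env.get_state(); print('tool force',T[:3,:3].T@s['contact_force'],s['torque'])
```

```text
origin in tube(across,axial out,up) [-0.08604757  2.85434797 -0.0818186 ] tiltdiff [-0.01  0.12  0.1 ]
tool force [ 0.17985328 -0.83003491  1.47306305] [-0.14999952 -0.08549523 -0.00422145]
```

Request:
apply_moves([
  [[0,0.7,0,0,0,0,0],[0,1.4,0,0,0,0,0],[0,2,0,0,0,0,0],[0,2,0,0,0,0,0]],
])

```text
t: 11.0
tcp_pos: [496.8, -138.6, 94.4]
ee_rot: [-0.259, 0.966, -0.006, 0.002]
contact_force: [-0.2, 5.6, 2.3]
grip_width: 13.1
```

Run:
```python
from c import *
T=rel(); s=env.get_state(); print('tool force',T[:3,:3].T@s['contact_force'],s['torque'])
```

```text
origin in tube(across,axial out,up) [-0.12518054  1.60091692 -0.16896058] tiltdiff [0.07 0.1  0.08]
tool force [-0.28573639 -6.02261575  0.77905041] [ 0.56934195 -0.10184536  0.02740245]
```

Request:
apply_moves([
  [[0,0.5,0,0,0,0,0],[0,1,0,0,0,0,0],[0,1,0,0,0,0,0]],
])

```text
t: 11.38
tcp_pos: [496.7, -138.6, 94.4]
ee_rot: [-0.26, 0.966, -0.006, 0.002]
contact_force: [-0.2, 8.6, 7.5]
grip_width: 13.3
```

Run:
```python
from c import *
T=rel(); s=env.get_state(); print('tool force',T[:3,:3].T@s['contact_force'],s['torque'])
d=snap('side','s5.png')
cv2.imwrite('pics/z5.png',cv2.cvtColor(cv2.resize(d['pixels'][235:310,285:375],(720,600),interpolation=3),4))
```

```text
origin in tube(across,axial out,up) [-0.15752501  1.55467841 -0.29483158] tiltdiff [0.17 0.09 0.06]
tool force [ -0.29935536 -11.14366078  -2.14940386] [ 1.39189859 -0.06996058 -0.04467033]
```

View pics/z5.png

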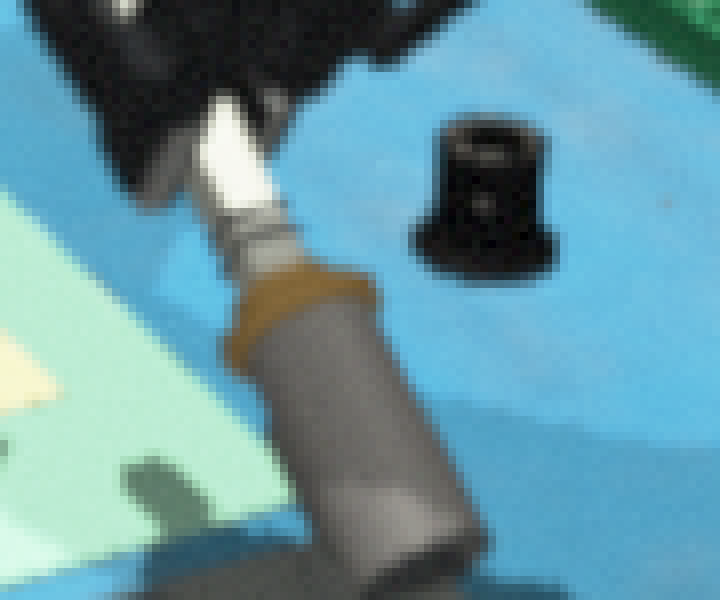

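The collar sits flush on the ring, with 11 N axial force and no further advance: seated. Drawing straight out.

Request:
apply_moves([
  [[0,-2,0,0,0,0,0],[0,-5,0,0,0,0,0],[0,-10,0,0,0,0,0],[0,-16,0,0,0,0,0],[0,-23,0,0,0,0,0],[0,-30,0,0,0,0,0],[0,-37,0,0,0,0,0],[0,-44,0,0,0,0,0],[0,-52,0,0,0,0,0],[0,-62,0,0,0,0,0],[0,-75,0,0,0,0,0],[0,-90,0,0,0,0,0],[0,-90,0,0,0,0,0],[0,-90,0,0,0,0,0]],
])

```text
t: 13.18
tcp_pos: [497.8, -62.1, 138.6]
ee_rot: [-0.259, 0.966, -0.006, 0.002]
contact_force: [-0.1, 0.0, -1.4]
grip_width: 13.1
```

Run:
```python
from c import *
T=rel(); s=env.get_state(); print('tool force',T[:3,:3].T@s['contact_force'],s['torque'],s['t'])
d=snap('side','s6.png'); p=d['pixels'].astype(int)
q=proj(d,(T@[0,99.1,-18.3,1])[:3]); print('tip pred at reading 12',q, 'reading 0',proj(d,(T@[0,111.1,-18.3,1])[:3]))
m=(p[:,:,0]>110)&(p[:,:,0]-p[:,:,1]>50); y0,x0=int(q[1])-20,int(q[0])-20
ys,xs=np.nonzero(m[y0:y0+40,x0:x0+40]); print('red',xs.mean()+x0,ys.mean()+y0,len(xs))
S=np.array([554,147.5]); 
for g in [(0,-1),(0.5,-.87)]:
    Rg=rot(g); O=np.array([*S,97])-Rg[:,1]*49.5; print(g,O-Rg@off); move(Rg,O-Rg@off)
    print(T[:3,3]+[0,0,70]);
```

```text
origin in tube(across,axial out,up) [ 7.23492673e-02  8.99504483e+01 -7.83973630e-02] tiltdiff [-0.01  0.11  0.09]
tool force [-0.11204404  0.68688317  1.2015426 ] [-0.28917267  0.06770929 -0.01109674] 13.175
tip pred at reading 12 [311.14653406 255.17001327] reading 0 [314.00671066 260.83666608]
red 311.0 254.0 1
(0, -1) [554.  246.1  78.7]
shift [  51.9 -237.7  206.3] rotvec [-30.    -0.25  -0.75]
[497.81047958 -62.09744465 208.5963931 ]
(0.5, -0.87) [504.86920984 232.98757488  78.7       ]
shift [   3.  -225.8  199.4] rotvec [-29.26  -8.07 -29.95]
[497.81047958 -62.09744465 208.5963931 ]
```

Run:
```python
from c import *
d=load('w1'); p=d['pixels']; g=cv2.cvtColor(p,cv2.COLOR_RGB2GRAY); 
m=(g>140).astype(np.uint8); m[:235]=0;m[325:]=0;m[:,:395]=0;m[:,485:]=0
c=max(cv2.findContours(m,0,2)[0],key=cv2.contourArea); e=cv2.fitEllipse(cv2.convexHull(c)); print(e,onz(d,e[0],60))
Rg=rot((0,-1))
for P in [(510,-20,200),(554,246,160)]: move(Rg,P)
```

```text
((441.42132568359375, 278.092041015625), (48.55491256713867, 53.5180549621582), 101.99539184570312) [556.30844674 153.49825028  60.        ]
shift [ 11.7 -67.5 -32.1] rotvec [-30.    -0.25  -0.75]
shift [  52.  -278.3  135.9] rotvec [-30.    -0.25  -0.75]
```

Request:
apply_moves([
  [[3,-20,-10,-8,0,0,0],[6,-40,-20,-16,0,0,0],[9,-55,-27,-23,0,-0.3,0],[12,-67,-32,-30,0,-0.7,0],[17,-94,-11,-30,-0.2,-0.7,0],[22,-120,10,-30,-0.2,-0.7,0],[27,-147,31,-30,-0.2,-0.7,0],[32,-173,52,-30,-0.2,-0.7,0],[37,-199,73,-30,-0.2,-0.7,0],[42,-225,94,-30,-0.2,-0.7,0],[47,-252,115,-30,-0.2,-0.7,0],[52,-278,136,-30,-0.2,-0.7,0],[52,-278,136,-30,-0.2,-0.7,0],[52,-278,136,-30,-0.2,-0.7,0]],
])

```text
t: 14.98
tcp_pos: [553.9, 245.3, 159.6]
ee_rot: [0.0, 1.0, -0.001, -0.0]
contact_force: [0.5, -0.3, -1.1]
grip_width: 13.2
```

Run:
```python
from c import *
d1=load('w1'); print('dot',onz(d1,(438.5,281.5),60))
T=pose(); s=env.get_state(); print(T.round(3),s['t'],s['grip_width'])
Rg=rot((0,-1)); S=(554.5,148.0,97); move(Rg,np.array(S)-Rg[:,1]*49.5-Rg@off)
```

```text
dot [554.66582482 150.34303469  60.        ]
[[ 1.00000e+00 -1.00000e-03 -0.00000e+00  5.53897e+02]
 [-1.00000e-03 -1.00000e+00 -0.00000e+00  2.45339e+02]
 [-0.00000e+00  0.00000e+00 -1.00000e+00  1.59601e+02]
 [ 0.00000e+00  0.00000e+00  0.00000e+00  1.00000e+00]] 14.975 13.224342108353904
shift [ 0.6 -1.3 80.9] rotvec [ 0.02  0.01 -0.07]
```

Request:
apply_moves([
  [[0.6,-2,25,0,0,0,0],[0.6,-2,50,0,0,0,0],[0.6,-2,70,0,0,0,0],[0.6,-2,80,0,0,0,0],[0.6,-2,84,0,0,0,0],[0.6,-2,84,0,0,0,0],[0.6,-2,84,0,0,0,0],[0.6,-2,84,0,0,0,0]],
])

```text
t: 15.98
tcp_pos: [554.8, 248.1, 76.4]
ee_rot: [-0.0, 1.0, -0.0, 0.001]
contact_force: [0.4, 0.0, -0.8]
grip_width: 13.3
```

Run:
```python
from c import *
T=pose(); s=env.get_state(); print(s['tcp_pos'],s['ee_rot'],s['t'],s['contact_force']); t=(T@[0,99.1,-18.3,1])[:3]; print('tip',t)
a=snap('side','s7.png');b=snap('top','t7.png'); print(proj(a,t),proj(b,t))
x,y=proj(a,t).astype(int); A=cv2.resize(a['pixels'][y-35:y+40,x-45:x+45],(396,330),interpolation=3)
x2,y2=proj(b,t).astype(int); B=cv2.resize(b['pixels'][y2-35:y2+40,x2-45:x2+45],(396,330),interpolation=3)
print(x-45,y-35,x2-45,y2-35); cv2.imwrite('pics/z7.png',cv2.cvtColor(np.hstack([A,B]),4))
```

```text
[554.78729008 248.0626929   76.40184048] [-1.16991695e-04  9.99999590e-01 -4.34601091e-04  7.86073037e-04] 15.975 [ 0.4255413   0.04853169 -0.79436352]
tip [554.67239829 148.95846365  94.67856191]
[269.26693108 201.94617827] [256.72975419 206.03555491]
224 166 211 171
```

View pics/z7.png

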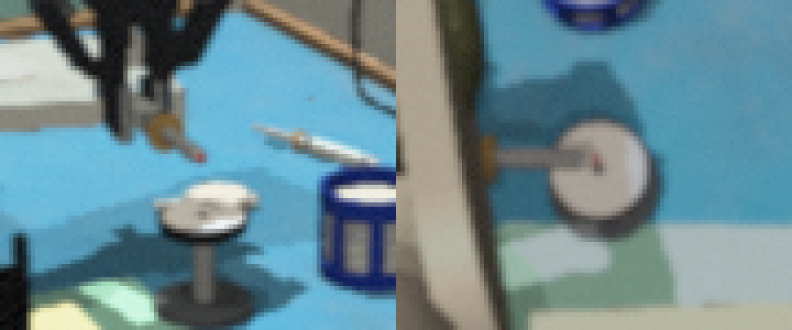

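Both views show the red tip right above the disc's dot (top: (256.7,207)), level and clear, with the plunger still short. Handing in.

Request:
apply_moves([
  [[0,0,0,0,0,0,0],[0,0,0,0,0,0,0],[0,0,0,0,0,0,0],[0,0,0,0,0,0,0]],
])

```text
t: 16.58
tcp_pos: [554.6, 248.0, 75.9]
ee_rot: [0.0, 1.0, -0.0, 0.0]
contact_force: [0.1, -0.0, -0.5]
grip_width: 13.2
```

```bash
python3 -c "
from h import *
s=env.get_state(); print(s['tcp_pos'],abs(s['qd']).max(),s['grip_width']); print(env.hand_in())"
```

```text
[554.55494423 248.00168003  75.87150867] 0.0009476298967074346 13.22291994648782
the job is handed in; nothing more can be done
None
```

I took the depth gauge from its cradle, slid it into the guide tube until the collar stopped, and drew it straight out. I handed in at about 16.6 s with the gauge still held level over the white disc.

- **Seating:** The axial force changed by about 2 N as the plunger slid. It then reached about 11 N with no further advance, and the side view showed the collar against the brass ring. The stop came 1.5 mm before my estimate of the mouth position.
- **Plunger:** After the withdrawal, the red tip sat within about 1 px of where a 12 mm reading would put it. That check rests on a single red pixel in the side view.
- **Final pose:** The tip is about 34 mm above the disc by calculation. Both cameras show it over the centre dot, with the gauge level and clear. The arm was still, and no contact force showed.
- **Disagreement:** My estimates of the disc's centre differed by 2–3 mm between cameras. One fit of the whole disc outline was about 6 mm off in y, and I set it aside.

I did not touch any of the other things on the bench on purpose, but I did not take a separate picture to check them.

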